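# Unpin the sprung sample lid and hold it open

## Robot

A 7-joint arm with a two-finger parallel gripper is mounted at the origin on the work surface; the furniture and walls round the work are solid. World frame = base frame: x ahead of the robot, y to its left, z up, the work surface at z = 0. Lengths are in m, angles in rad, forces in N, time in s.
With the tool pointing down it reaches from about 0.4 to 0.925 m from the base axis. Payload 5.6 kg.
Tool frame: the origin (TCP) lies at the very end of the fingers, on their centre line; the grasp point (between the pads) lies 19 mm behind it (grip_point_offset is the distance from the TCP to the grasp point, in m); z points along the fingers, y is the line along which they close (so a half turn about z gives the same grasp; the last joint's range is limited). The gripper opens to 85 mm and grips with 20 to 120 N. Pads are 22 mm wide; open, the fingers measure 114 mm over their backs; the gripper's body (76 mm by 85 mm) begins 54 mm behind the grasp point. The pads swing forward as they close: fully open they stand 13 mm farther back than shut.
Start: joints at [1.117, 0.468, -0.012, 1.603, 0.006, 1.071, -0.056], TCP at [0.26, -0.596, 0.231] pointing down, gripper open.
Joint ranges: [-2.53, 2.53], [-0.31, 2.02], [-1.57, 1.55], [0.28, 2.44], [-1.29, 4.43], [0.15, 1.84], [-2.92, 2.92]. Speed limits (rad/s): [2.57, 2.57, 3.14, 3.14, 3.14, 3.14, 3.14].

## Interface

Orientations are given as a rotation vector (axis times angle).
In Python, from workcell import observe, snapshot, calibration, job_done, search_frame, trace, grip_point_offset gives the robot as it stands.
- The arm moves only by the shell command python3 -m creep 'ROWS'. ROWS is JSON, one flat list of numbers, 7 for each row, row after row: the turn, a rotation vector about the tool's x, y, z in rad, then the shift along the tool's x, y, z in m, then the opening, from 0 (shut) to 1 (fully open). In form: [ax, ay, az, tx, ty, tz, gripper, ax, ay, az, tx, ty, tz, gripper, ...]. A call has 1 to 20 rows; each row shifts and turns the commanded pose from where the row before left it, along the tool's axes as they then stand; what a row does not reach is not made up. A row lasts 1/8 s, in which the tool goes at most 62.5 mm and 10.7 degrees, less where a joint would pass 70% of its speed; a pose out of reach is approached as far as the arm can. A call with a gripper value outside its range is refused whole. The fingers move at their own pace and stop on an object; the grip force is fixed at half the most. Time passes only in rows, so rows that do not move let the fingers close. It gives the time, the measured TCP pose, the force, the opening and the grip force at its end, in the units of the state.
- observe(): the state, without advancing time (a new reading comes with each control period).
- snapshot(name): name is "side" or "top"; returns (picture, depth): 480x640x3 uint8, blue, green, red; 480x640 float32, m along the optical axis (not along the pixel's ray), 0 where there is no reading.
- calibration(name): a dict with "fx", "fy", "cx", "cy" (pixels), "k1" (the pictures are not rectified: a ray, as slopes to the right and down, at radius r is drawn at 1 + k1 r^2 times it, then the intrinsics apply), "camera_from_world" (4x4, takes a point from world to camera coordinates). Camera axes: x right, y down, z forward; pixel columns grow to the right and rows downward; lengths in m; the calibration is good to about 2 mm. A picture is of the moment at which its call begins. calibration takes no time and is no camera call.
- job_done(): hands the job in; it is judged then, once.
Trained networks look in the newest picture that a camera, given by its name, has taken for a name from the list of things; names that differ only in an ending like _2 or _b are one class to them, and where a whole thing is asked for, a point or a joint stands for the part that bears it (a point fixed in the world has none). Each returns a list of dicts, best first, with "confidence" (0 to 1); they miss things now and then, are a little off and sometimes report something else, mostly with a low value. They report only what shows in the picture. A call takes as long as a camera call.
- search_frame(name, camera): "xy" ([column, row] in pixels, amid what is visible of it).
- trace(name, camera): "pixels" (480x640 bool, what is visible of it) and "xy" ([column, row] in pixels, amid what is visible of it).
The state is a dict: "t": time; "qpos": joint angles; "qvel": joint speeds; "tau": joint torques, N m; "tcp_pos": TCP position; "orientation": TCP orientation; "contact_force": force on the tool from outside, world axes, zero at the start; "moment": the same for the moment, N m; "width": finger opening in m; "grip_force": force on a finger pad.
Only numpy, scipy, OpenCV 4.12 (cv2) and the standard library are available. Lean on these libraries where they do the work, as an engineer would, in place of code of your own. Each camera call takes 0.05 s, during which the arm holds its last target. There are 200 camera calls.

## Task

The sample stand's spring-closed lid is locked by a steel pin: draw the pin up out of its bore and park it upright in the open notch of the bracket at the side of the head block, flange resting on the bracket. Once the pin stands there, let go of it, swing the lid open to 45 degrees (it has an upright black knob) and finish holding it there with the gripper's fingers: it springs shut when let go, so the program ends while still holding it. Leave the parked pin and the loose screw-lid case, dust cap and tally counter where they are.

Things in the scene. Friction and masses are not known exactly. Their poses are not given: they have to be found in the camera images.
- fixture: the sample stand, fixed: dark foot 90 x 100 mm, grey post, and a grey head block 120 x 110 x 50 mm (x, y, z) reaching out from the post's top, away from the robot. Origin on the desk under the post; z up; x from the post to the head block, whose centre is at x +125, y 0 mm; y to the left seen along x. Head block's top 170 mm above the desk; the flat lid over it 172 to 178. Place and turn vary
- pin_head (a point): centre of the grip head of the loose steel lock pin (about 60 g), on its axis 23 mm above the flange's underside. Pin: round shank 10 mm in diameter, 46 mm long, tapered tip; above it a flange 22 mm in diameter, 4 mm thick; above that the round grip head, 16 mm in diameter, 38 mm tall. It starts upright in its bore, flange resting on the lid
- pin_seat (a point): the point on the pin's axis at the underside of its flange, 46 mm above its tip; z along the axis toward the head
- bore (a point): mouth of the bore on the upper face of the shut lid, 178 mm above the desk, at x +105, y +40 mm in the stand's frame. The bore passes through the lid (13 mm wide) into the block (12 mm wide); it is vertical and the shank stands 46 mm deep in it
- notch (a point): middle of the parking notch at the top of the dark steel bracket (36 mm wide, 28 tall), 170 mm above the desk, at x +173, y -80 mm in the stand's frame and turned as the stand. A vertical slot 13 mm wide (x), open at top, bottom and outer (-y) end; along y from 14 mm inside this point (closed end) to 15 outside. The shank fits in from above or the side; the flange rests on top
- lid (a joint): angle of the lid (aluminium plate 118 x 97 x 6 mm that swings level over the head block) in rad: 0 shut, 0.785 at 45 degrees, stop at 1.4. It turns about a vertical pivot, anticlockwise seen from above as it opens, so the knob swings to the stand's right (-y). A spring closes it: at the knob about 2 N when shut, 4 N at 45 degrees
- pivot (a point): the lid's vertical pivot axis, at the lid's upper face, at x +171, y -25 mm in the stand's frame; it does not move. A low screw head 12 mm high stands there
- knob (a point): centre of the gripped part of the lid's upright black round knob, 18 mm in diameter, its top 46 mm above the lid's underside; the centre is 198 mm above the desk and 20 mm above the lid's upper face; with the lid shut at x +77, y -12 mm in the stand's frame, 95 mm from the pivot
- case: bystander: round black and clear screw-lid case, 44 mm in diameter, 64 mm tall, loose; origin at the centre of its underside
- cap: bystander: flat black dust cap, 41 mm in diameter, 10 mm tall, loose; origin at the centre of its underside
- counter: bystander: hand tally counter, 58 x 50 x 24 mm, loose; origin at the centre of its underside

How it is judged:
By the outcome, as a careful person would: the job done as asked, in the order asked, and still so for the second after the job is handed in, while the arm keeps its last pose, push and grip.
It also fails if it takes over 42 s, if anything falls off the work surface, if the arm or the gripper's body presses on something with over 40 N, if the wrist force passes 120 N, or if a joint passes its speed limit or range.

## Working session

There is one attempt and no reset: what is moved stays moved. The work goes in short steps, Python scripts to look and compute and a shell command to move; the robot and the scene stay as the last step left them, time stands still between calls to the robot, and variables do not carry over. Pictures are saved under pics/ and viewed, at most 10 in all, crops included, and the job is handed in when it is done.

```bash
mkdir -p pics; ls; cat > h.py <<'E'
import numpy as np, cv2
from workcell import *
from scipy.spatial.transform import Rotation as R
def world(cam,uv,depth=None,z=None):
    c=calibration(cam); K=np.array([[c['fx'],0,c['cx']],[0,c['fy'],c['cy']],[0,0,1.]])
    uv=np.atleast_2d(np.array(uv,float))
    p=cv2.undistortPoints(uv.reshape(-1,1,2),K,np.array([c['k1'],0,0,0,0.])).reshape(-1,2)
    # model: drawn = (1+k1 r^2) * ray
    T=np.linalg.inv(c['camera_from_world']); d=np.c_[p,np.ones(len(p))]
    if depth is not None: return (d*np.asarray(depth).reshape(-1,1))@T[:3,:3].T+T[:3,3]
    w=d@T[:3,:3].T; s=(z-T[2,3])/w[:,2]; return w*s[:,None]+T[:3,3]
def project(cam,P):
    c=calibration(cam); T=np.array(c['camera_from_world']); K=np.array([[c['fx'],0,c['cx']],[0,c['fy'],c['cy']],[0,0,1.]])
    return cv2.projectPoints(np.atleast_2d(P).astype(float),cv2.Rodrigues(T[:3,:3])[0],T[:3,3],K,np.array([c['k1'],0,0,0,0.]))[0].reshape(-1,2)
E
python3 - <<'E'
from h import *
print(observe())
print(grip_point_offset if not callable(grip_point_offset) else grip_point_offset())
for c in('top','side'):
    im,d=snapshot(c); cv2.imwrite(f'pics/{c}0.png',im); np.save(f'{c}0.npy',d)
    for n in ('pin_head','knob','fixture','pivot','notch','bore','lid','case','cap','counter'):
        r=search_frame(n,c)
        for q in r[:2]:
            u,v=map(int,q['xy']); print(c,n,q['confidence'],q['xy'],world(c,[u,v],d[v,u]).round(3) if d[v,u]>0 else None)
E
```

```text
pics
{'t': 0.0, 'qpos': array([ 1.11701655,  0.46838621, -0.01159248,  1.60368181,  0.00598295,
        1.07137556, -0.05631177]), 'qvel': array([ 8.10493240e-04, -1.51122462e-03,  6.86328713e-04,  3.29724263e-04,
       -6.34127586e-04,  2.23027977e-06, -6.27376184e-04]), 'tau': array([ 5.17743556e-04, -5.32392526e+01,  2.15424690e-02, -2.51309538e+01,
        1.13993272e-02,  7.56182213e-03,  9.53494990e-07]), 'tcp_pos': array([ 0.259263  , -0.5954213 ,  0.23030836]), 'orientation': array([-3.07387666e+00, -6.40224438e-01,  7.58384669e-04]), 'contact_force': array([ 0.033845  ,  0.74364342, -0.45680704]), 'moment': array([ 0.03233112, -0.02322878,  0.00683628]), 'grip_force': 0.0, 'width': 0.08541209082680203}
0.0187
top pin_head 0.56 [353.8, 224.7] [[ 0.429 -0.279  0.218]]
top knob 0.63 [373.9, 230.6] [[ 0.428 -0.317  0.178]]
top fixture 0.65 [365.6, 248.1] [[ 0.396 -0.303  0.176]]
top pivot 0.66 [376.4, 228.3] [[ 0.432 -0.322  0.178]]
top notch 0.72 [365.4, 247.6] [[ 0.398 -0.303  0.176]]
top bore 0.77 [368.4, 249.5] [[ 0.394 -0.308  0.177]]
top lid 0.35 [369.2, 245.9] [[ 0.401 -0.31   0.177]]
top case 0.56 [204.8, 205.4] [[0.493 0.009 0.061]]
top counter 0.71 [251.1, 224.0] [[ 0.464 -0.081  0.023]]
side pin_head 0.56 [331.2, 246.2] [[ 0.43  -0.291  0.206]]
side knob 0.89 [333.6, 271.2] [[ 0.43  -0.322  0.177]]
side fixture 0.86 [304.3, 294.1] [[ 0.378 -0.366  0.169]]
side pivot 0.87 [333.4, 275.2] [[ 0.429 -0.331  0.176]]
side notch 0.39 [304.8, 295.6] [[ 0.378 -0.364  0.164]]
side bore 0.75 [306.6, 294.7] [[ 0.381 -0.364  0.167]]
side lid 0.59 [331.0, 274.5] [[ 0.426 -0.33   0.177]]
side case 0.84 [342.4, 230.3] [[ 0.501 -0.009  0.045]]
side cap 0.73 [358.7, 386.9] [[ 0.467 -0.429  0.01 ]]
```

```bash
python3 - <<'E'
import cv2
a=cv2.imread('pics/top0.png')[140:360,220:500]; b=cv2.imread('pics/side0.png')[180:420,180:480]
cv2.imwrite('pics/topc.png',cv2.resize(a,None,fx=2.7,fy=2.7,interpolation=cv2.INTER_CUBIC))
cv2.imwrite('pics/sidec.png',cv2.resize(b,None,fx=2.5,fy=2.5,interpolation=cv2.INTER_CUBIC))
E
```

```text
(no output)
```

View pics/topc.png

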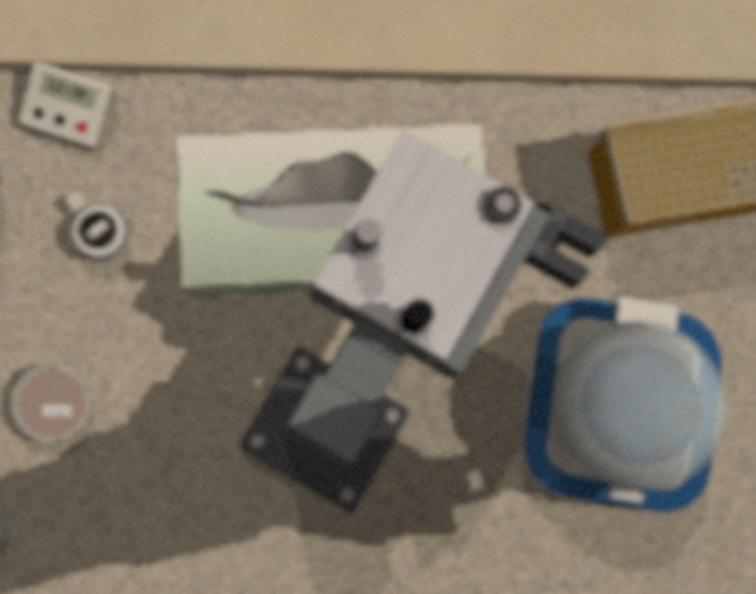

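View pics/sidec.png

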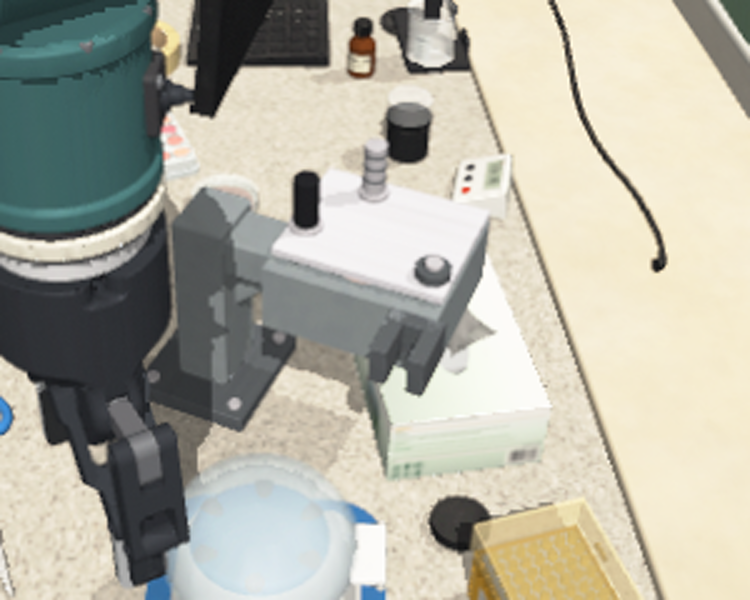

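The top crop shows the pin head at full-image (355,228), the knob at (374,257), the pivot screw at (405,216) and the notch near (431,231). The side crop shows the pin top at (330,238), the knob top at (303,251), the pivot at (353,286) and the bracket at (341,321).

```bash
cat > fit.py <<'E'
from h import *
from scipy.optimize import least_squares
obs=[('top',(355.2,227.5),(105,40,219)),('top',(374.6,256.8),(77,-12,218)),('top',(405.2,215.5),(171,-25,188)),
('top',(444,228.3),(191,-95,170)),('top',(433,245.3),(155,-95,170)),('top',(338,260.3-13.0),(65,55,172)) ,
('side',(330.4,237),(105,40,220)),('side',(302.8,250.5),(77,-12,218)),('side',(353.3,285),(171,-25,189))]
def st(p,q):
    c,s=np.cos(p[2]),np.sin(p[2]); q=np.atleast_2d(q)/1000.
    return np.c_[p[0]+c*q[:,0]-s*q[:,1],p[1]+s*q[:,0]+c*q[:,1],q[:,2]]
def res(p): return np.concatenate([project(c,st(p,q))[0]-u for c,u,q in obs])
E
cat > go.py <<'E'
from fit import *
s=least_squares(res,[.32,-.28,-.5],loss='soft_l1'); p=s.x; print(p, np.degrees(p[2])); print(res(p).reshape(-1,2).round(1))
for n,q in dict(pinhead=(105,40,201),knob=(77,-12,198),pivot=(171,-25,178),notch=(173,-80,170)).items(): print(n,st(p,q)[0].round(4))
a=p[2]; t=observe(); Rm=R.from_rotvec(t['orientation']); print(Rm.as_matrix().round(3))
for c in('top','side'): print(c, np.linalg.inv(calibration(c)['camera_from_world'])[:3,3].round(2), calibration(c)['fx'])
E
python3 go.py
```

```text
[ 0.31453074 -0.26807492 -0.49771514] -28.51697673441842
[[ 0.2 -1.6]
 [ 0.2 -0.5]
 [ 0.5 -0.1]
 [ 0.4 -0.7]
 [ 1.9 -0.2]
 [-3.5 -0.7]
 [-1.9 -0.4]
 [-2.1 -0.2]
 [-1.4 -0.8]]
pinhead [ 0.4259 -0.2831  0.201 ]
knob [ 0.3765 -0.3154  0.198 ]
pivot [ 0.4528 -0.3717  0.178 ]
notch [ 0.4283 -0.421   0.17  ]
[[ 0.917  0.399 -0.   ]
 [ 0.399 -0.917 -0.   ]
 [-0.     0.    -1.   ]]
top [ 0.27 -0.23  0.97] 465.97045700165245
side [ 0.31 -0.99  0.71] 519.1398134831376
```

```bash
python3 - <<'E'
from fit import *
d=np.load('top0.npy'); v,u=np.mgrid[150:340,270:480]; v=v.ravel();u=u.ravel()
P=world('top',np.c_[u,v],d[v,u]); 
m=abs(P[:,2]-.176)<.006
img=np.zeros((480,640),np.uint8); img[v[m],u[m]]=255
n,l,s,_=cv2.connectedComponentsWithStats(img); k=1+s[1:,4].argmax(); print(s[k])
cs,_=cv2.findContours((l==k).astype(np.uint8),cv2.RETR_EXTERNAL,cv2.CHAIN_APPROX_NONE)
c=max(cs,key=len).reshape(-1,2); Q=world('top',c,z=.178)[:,:2].astype(np.float32)
print(cv2.minAreaRect(Q*1000)); 
p=least_squares(res,[.32,-.28,-.5],loss='soft_l1').x
cc,ss=np.cos(p[2]),np.sin(p[2]); L=(Q-p[:2])@np.array([[cc,-ss],[ss,cc]])*1000
print(L.min(0),L.max(0))
for a,(lo,hi) in ((0,(-35,35)),(1,(75,165))):
  b=1-a
  for nm in (L[:,a].min(),L[:,a].max()):
    w=(abs(L[:,a]-nm)<6)&(L[:,b]>lo+ (0 if a else 0))&(L[:,b]<hi)
    vx=np.polyfit(L[w,b],L[w,a],1); print(a,nm,w.sum(),np.degrees(np.arctan(vx[0])),np.median(L[w,a]))
E
```

```text
[ 336  188   82   86 3433]
((425.6490783691406, -327.08746337890625), (109.05929565429688, 120.72007751464844), 61.082088470458984)
[ 65.24393696 -53.51777302] [185.95942783  55.89914306]
0 65.24393696447243 40 0.40855234605882546 67.30490231737156
0 185.9594278338895 35 0.6557806718629255 184.75829930715852
1 -53.51777302171728 15 -0.8725796991369107 -49.69454272935574
1 55.899143055978314 43 -0.3301956439723047 55.03185057584283
```

```bash
python3 -m creep '[0,0,0,0,0,-0.02,1,0,0,0,0,0,-0.02,1,0,0,0,0.03,-0.02,-0.01,1,0,0,0,0.04,-0.03,0,1,0,0,0,0.04,-0.03,0,1,0,0,0,0.04,-0.03,0,1,0,0,0,0.04,-0.03,0,1]'
```

```text
t: 1.98
tcp_pos: [0.3785, -0.3903, 0.2815]
orientation: [3.075, 0.64, 0.0]
contact_force: [1.0, -0.0, 0.3]
width: 0.0857
grip_force: 0.0
```

```bash
python3 -m creep '[0,0,0,0.04,-0.04,0,1,0,0,0,0.045,-0.04,0,1,0,0,0,0,0,0.02,1,0,0,0,0,0,0,1]'; python3 - <<'E'
from h import *
im,d=snapshot('side'); cv2.imwrite('pics/s1.png',cv2.resize(im[150:350,200:460],None,fx=3,fy=3))
t,_=snapshot('top');cv2.imwrite('pics/t1.png',cv2.resize(t[140:320,260:480],None,fx=3,fy=3))
E
```

```text
t: 2.48
tcp_pos: [0.4232, -0.2836, 0.2604]
orientation: [-3.074, -0.642, 0.003]
contact_force: [-0.9, -0.6, -0.1]
width: 0.0855
grip_force: 0.0
```

View pics/s1.png

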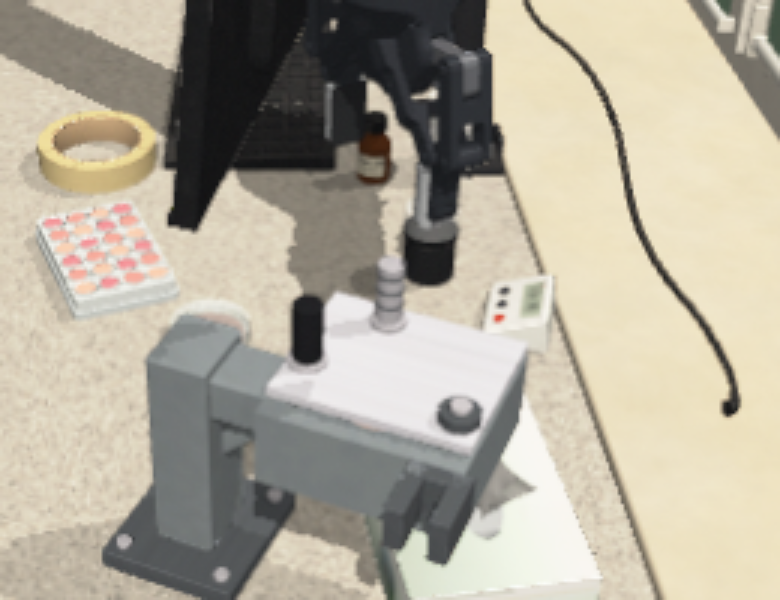

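The pin is at crop (390,290), i.e. full-image (330,247). The open fingers straddle it at crop columns 330 and 445, so I can go down and grip it.

```bash
python3 -m creep '[0,0,0,0,0,0.025,1,0,0,0,0,0,0.025,1,0,0,0,0,0,0.021,1,0,0,0,0,0,0,1,0,0,0,0,0,0,0,0,0,0,0,0,0,0,0,0,0,0,0,0,0,0,0,0,0,0,0,0,0,0,0,0,0,0,0]'; python3 - <<'E'
from h import *
im,d=snapshot('side'); cv2.imwrite('pics/s2.png',cv2.resize(im[150:350,200:460],None,fx=3,fy=3))
E
```

```text
t: 3.7
tcp_pos: [0.4241, -0.2846, 0.1908]
orientation: [3.075, 0.641, 0.001]
contact_force: [-1.1, -0.6, 2.9]
width: 0.0143
grip_force: 58.4
```

View pics/s2.png

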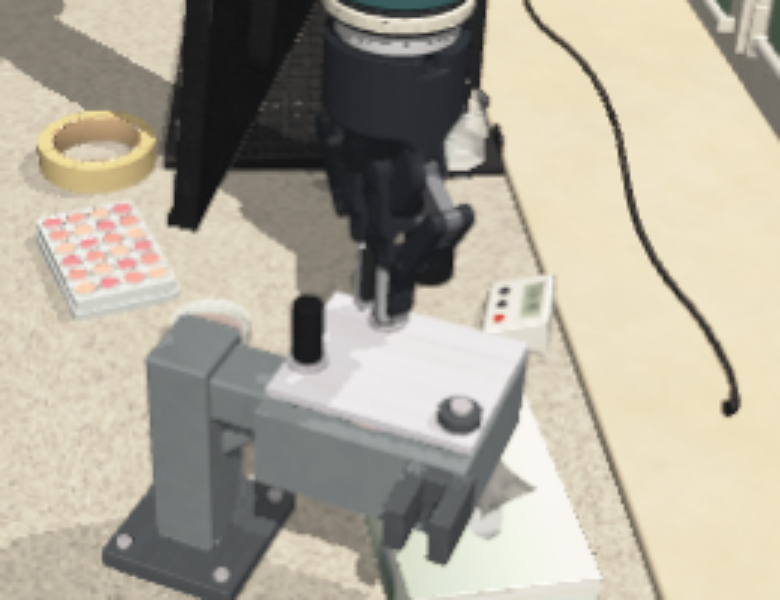

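```bash
python3 -m creep '[0,0,0,0,0,-0.01,0,0,0,0,0,0,-0.02,0,0,0,0,0,0,-0.025,0,0,0,0,0,0,-0.025,0,0,0,-0.1635,0,0,0,0,0,0,-0.1635,0,0,0,0,0,0,-0.1635,0,0,0,0,0,0,-0.1635,0,0,0,0,0,0,0,-0.03,0.017,0,0,0,0,0,-0.03,0.017,0,0,0,0,0,-0.03,0.017,0,0,0,0,0,-0.03,0.017,0,0,0,0,0,0,0,0,0]'; python3 - <<'E'
from h import *
from fit import st
o=observe(); M=R.from_rotvec(o['orientation']).as_matrix(); print(M.round(3), np.degrees(np.arctan2(M[1,1],M[0,1])))
im,d=snapshot('side'); cv2.imwrite('pics/s3.png',cv2.resize(im[190:340,260:440],None,fx=4,fy=4,interpolation=cv2.INTER_CUBIC))
for n in('pin_head','pin_seat','notch'): print(n,[(q['confidence'],q['xy']) for q in search_frame(n,'side')[:2]])
p=o['tcp_pos']; print(project('side',[p,p+[0,0,-.011],p+[0,0,-.057], [p[0],p[1],.17]]).round(1))
E
```

```text
t: 5.38
tcp_pos: [0.4238, -0.425, 0.2699]
orientation: [-2.71, -1.589, 0.002]
contact_force: [0.2, 0.3, -0.5]
width: 0.014
grip_force: 58.8
[[ 0.488  0.873 -0.001]
 [ 0.873 -0.488 -0.   ]
 [-0.001 -0.001 -1.   ]] -29.23708372821462
pin_head [(0.71, [340.8, 268.0])]
pin_seat [(0.59, [340.9, 271.3])]
notch [(0.56, [299.6, 300.5])]
[[341.8 265.3]
 [341.3 271.4]
 [339.5 296.1]
 [337.9 317.5]]
```

View pics/s3.png

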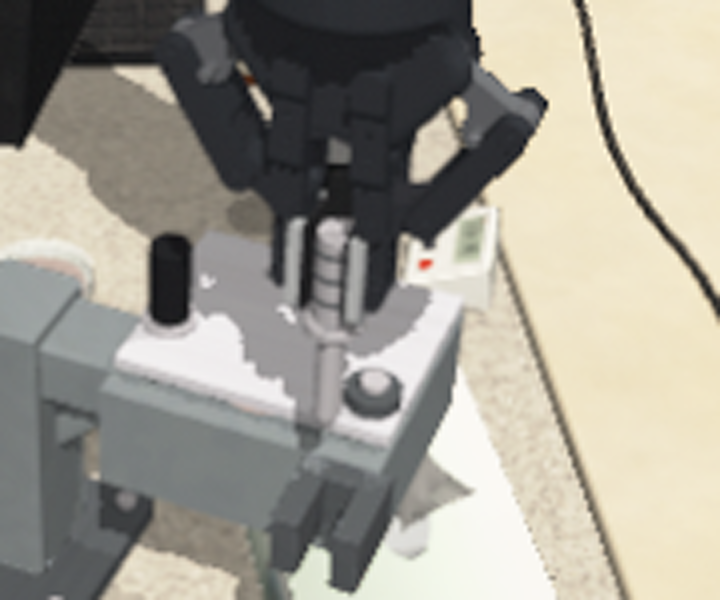

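The side crop shows the pin hanging upright in the fingers, flange at crop (327,325), and the bracket slot ahead at about crop (315,520). I'll overlay the slot predicted from the pin's position to check alignment.

```bash
python3 - <<'E'
from h import *
o=observe(); p=o['tcp_pos']; a=np.radians(-29.0); ex=np.array([np.cos(a),np.sin(a),0]); ey=np.array([-np.sin(a),np.cos(a),0])
b=np.array([p[0],p[1],.17])+ey*.003
ims=[]
for cam,(u0,v0) in (('side',(315,290)),('top',(405,205))):
    im,_=snapshot(cam); c=im[v0:v0+55,u0:u0+50]; c=cv2.resize(c,None,fx=8,fy=8,interpolation=cv2.INTER_CUBIC)
    for x,y0,y1,col in ((-.0065,.014,-.015,(0,0,255)),(.0065,.014,-.015,(0,0,255)),(-.018,.025,-.015,(0,255,0)),(.018,.025,-.015,(0,255,0))):
        q=project(cam,[b+ex*x+ey*y0,b+ex*x+ey*y1]); q=((q+.5-[u0,v0])*8).astype(int); cv2.line(c,tuple(map(int,q[0])),tuple(map(int,q[1])),col,1)
    ims.append(c)
cv2.imwrite('pics/ov.png',np.hstack(ims))
E
```

```text
(no output)
```

View pics/ov.png

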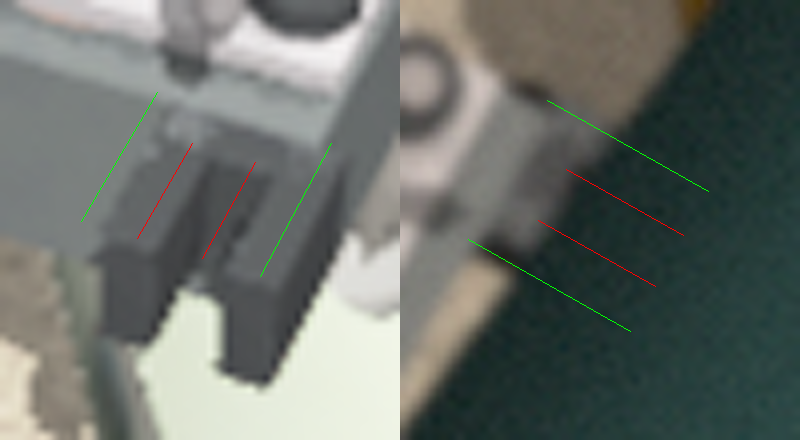

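The side overlay has the bracket about 2–3 px right of the prediction. That fits the pin sitting about 3 mm off-centre on the pads, so I'll shift about 2 mm along stand x and look again close above the slot.

```bash
python3 -m creep '[0,0,0,0.002,0.0022,0.01,0,0,0,0,0,0,0.023,0,0,0,0,0,0,0,0,0,0,0,0,0,0,0]'; python3 - <<'E'
from h import *
im,_=snapshot('side'); cv2.imwrite('pics/s4.png',cv2.resize(im[260:345,300:400],None,fx=7,fy=7,interpolation=cv2.INTER_CUBIC))
E
```

```text
t: 6.18
tcp_pos: [0.4284, -0.4216, 0.2376]
orientation: [2.706, 1.595, 0.0]
contact_force: [0.7, 0.5, 0.2]
width: 0.0142
grip_force: 58.8
```

View pics/s4.png

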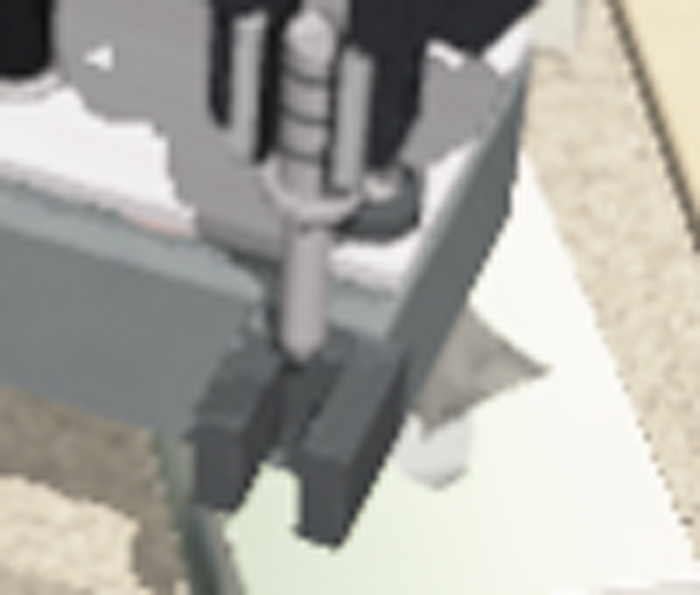

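The tip is at crop (300,358). Projected down, it lands at about (297,392), between the slot edges at roughly 268 and 325, so it's centred and I can lower it.

```bash
python3 -m creep '[0,0,0,0,0,0.008,0,0,0,0,0,0,0.008,0,0,0,0,0,0,0.008,0,0,0,0,0,0,0,0]'
```

```text
t: 6.72
tcp_pos: [0.4277, -0.4214, 0.2123]
orientation: [-2.706, -1.594, 0.001]
contact_force: [0.1, -0.2, -0.3]
width: 0.0142
grip_force: 58.8
```

```bash
python3 -m creep '[0,0,0,0,0,0.01,0,0,0,0,0,0,0.01,0,0,0,0,0,0,0.005,0,0,0,0,0,0,0.003,0,0,0,0,0,0,0,0]'
```

```text
t: 7.35
tcp_pos: [0.428, -0.4216, 0.1851]
orientation: [-2.707, -1.594, 0.0]
contact_force: [1.0, -0.1, -0.8]
width: 0.0142
grip_force: 58.8
```

```bash
python3 -m creep '[0,0,0,0,0,0.0015,0,0,0,0,0,0,0.001,0,0,0,0,0,0,0,0]'; python3 - <<'E'
from h import *
im,_=snapshot('side'); cv2.imwrite('pics/s5.png',cv2.resize(im[260:345,300:400],None,fx=7,fy=7,interpolation=cv2.INTER_CUBIC))
E
```

```text
t: 7.72
tcp_pos: [0.4281, -0.4218, 0.1829]
orientation: [2.707, 1.594, 0.0]
contact_force: [0.2, -0.2, 0.1]
width: 0.0143
grip_force: 59.0
```

View pics/s5.png

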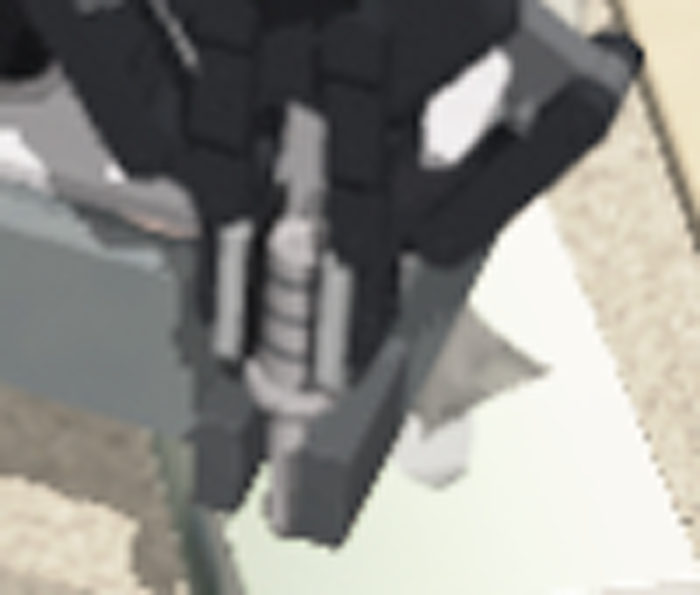

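The shank is in the slot and the flange is just above the bracket top at crop (290,390). I'll inch down until it touches.

```bash
python3 -m creep '[0,0,0,0,0,0.001,0,0,0,0,0,0,0,0]'; python3 -m creep '[0,0,0,0,0,0.001,0,0,0,0,0,0,0,0]'
```

```text
t: 8.02
tcp_pos: [0.4282, -0.4218, 0.1828]
orientation: [2.706, 1.594, -0.0]
contact_force: [-1.8, 1.5, 5.1]
width: 0.0141
grip_force: 59.7
t: 8.28
tcp_pos: [0.4282, -0.4219, 0.1828]
orientation: [2.706, 1.594, -0.0]
contact_force: [-2.6, 2.4, 10.8]
width: 0.0137
grip_force: 60.2
```

```bash
python3 -m creep '[0,0,0,0,0,-0.0018,0,0,0,0,0,0,0,0.6,0,0,0,0,0,0,0.6,0,0,0,0,0,0,0.6,0,0,0,0,0,0,0.6,0,0,0,0,0,-0.02,0.6,0,0,0,0,0,-0.025,0.6,0,0,0,0,0,-0.03,0.6,0,0,0,0,0,0,0.6]'; python3 - <<'E'
from h import *
im,_=snapshot('side'); cv2.imwrite('pics/s6.png',cv2.resize(im[200:350,260:440],None,fx=4,fy=4,interpolation=cv2.INTER_CUBIC))
for n in ('knob','pin_head'): print(n,[(q['confidence'],q['xy']) for q in search_frame(n,'side')[:2]])
E
```

```text
t: 9.4
tcp_pos: [0.4292, -0.4226, 0.2601]
orientation: [2.703, 1.592, 0.002]
contact_force: [-0.4, -0.3, 0.2]
width: 0.0512
grip_force: 0.0
knob [(0.66, [330.1, 272.0])]
pin_head [(0.81, [338.2, 309.7]), (0.5, [330.4, 272.6])]
```

View pics/s6.png

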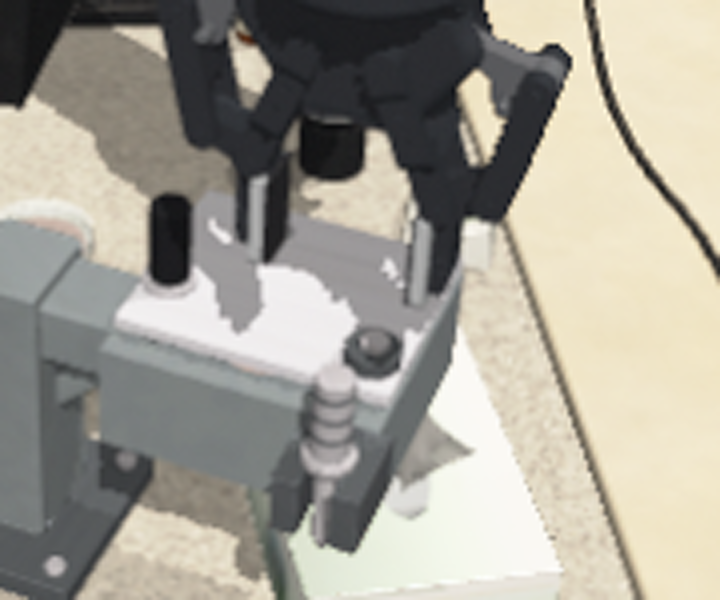

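The pin stands parked: head at crop (335,410), flange on the bracket at (330,455), fingers clear. Next I move over the knob and turn the tool so the fingers close along the direction the knob swings.

```bash
python3 -m creep '[0,0,0,0.023,-0.0325,0,0.6,0,0,0,0.023,-0.0325,0,0.6,0,0,0,0.023,-0.0325,0,0.6,0,0,0.171,0,0,0,0.6,0,0,0.171,0,0,0,0.6,0,0,0.171,0,0,0,0.6,0,0,0.171,0,0,0,0.6,0,0,0.171,0,0,0,0.6,0,0,0.171,0,0,0,0.6,0,0,0.171,0,0,0,0.6,0,0,0.171,0,0,0,0.6,0,0,0.171,0,0,0,0.6,0,0,0.171,0,0,0,0.6,0,0,0,0,0,0,0.6]'; python3 - <<'E'
from h import *
o=observe(); M=R.from_rotvec(o['orientation']).as_matrix(); print(M.round(3), np.degrees(np.arctan2(M[1,1],M[0,1])),o['qpos'].round(2))
print(M.T@(np.array([.3773,-.315,.198])-o['tcp_pos']))
E
```

```text
t: 11.3
tcp_pos: [0.3757, -0.3137, 0.2565]
orientation: [-2.98, 0.993, 0.003]
contact_force: [0.8, -0.2, -0.7]
width: 0.0513
grip_force: 0.0
[[ 0.8   -0.6   -0.002]
 [-0.6   -0.8    0.001]
 [-0.002  0.    -1.   ]] -126.86014043390266 [ 0.68  0.17 -0.06  1.95  0.01  1.02 -1.6 ]
[0.00221111 0.00010952 0.05848662]
```

```bash
python3 -m creep '[0,0,0,0.002,0,0.025,0.6,0,0,0,0,0,0.025,0.6,0,0,0,0,0,0.02,0.6,0,0,0,0,0,0,0,0,0,0,0,0,0,0,0,0,0,0,0,0,0,0,0,0,0,0,0,0,0,0,0,0,0,0,0]'
```

```text
t: 12.3
tcp_pos: [0.3777, -0.3156, 0.188]
orientation: [2.979, -0.996, 0.001]
contact_force: [-1.6, -1.2, 0.1]
width: 0.0163
grip_force: 58.7
```

```bash
python3 -m creep '[0,0,-0.0436,0.0001,0.00415,0,0,0,0,-0.0436,0.0001,0.00415,0,0,0,0,-0.0873,0.0004,0.0083,0,0,0,0,-0.0873,0.0004,0.0083,0,0,0,0,0,0,0,0,0]'
```

```text
t: 12.92
tcp_pos: [0.3657, -0.3367, 0.188]
orientation: [-3.083, 0.601, -0.0]
contact_force: [-1.7, 2.3, 3.1]
width: 0.0164
grip_force: 59.3
```

```bash
python3 -m creep '[0,0,-0.0873,0.0004,0.0083,0,0,0,0,-0.0873,0.0004,0.0083,0,0,0,0,-0.0873,0.0004,0.0083,0,0,0,0,-0.0873,0.0004,0.0083,0,0,0,0,-0.0873,0.0004,0.0083,0,0,0,0,-0.0873,0.0004,0.0083,0,0,0,0,0,0,0,0,0,0,0,0,0,0,0,0]'; python3 - <<'E'
from h import *
o=observe(); M=R.from_rotvec(o['orientation']).as_matrix(); print(np.degrees(np.arctan2(M[1,1],M[0,1])))
p=np.array(o['tcp_pos'][:2]); a=np.array([.3777,-.3156]); c=np.linalg.norm(p-a); print(c, np.degrees(2*np.arcsin(c/.19)))
im,_=snapshot('side'); cv2.imwrite('pics/s7.png',cv2.resize(im[180:350,220:440],None,fx=3.5,fy=3.5,interpolation=cv2.INTER_CUBIC))
t,d=snapshot('top'); v,u=np.mgrid[170:300,320:450]; v=v.ravel();u=u.ravel(); P=world('top',np.c_[u,v],d[v,u]); m=abs(P[:,2]-.178)<.004
cv2.imwrite('pics/t7.png',cv2.resize(t[150:330,280:500],None,fx=3.5,fy=3.5,interpolation=cv2.INTER_CUBIC))
E
```

```text
t: 13.92
tcp_pos: [0.3595, -0.3855, 0.188]
orientation: [-3.134, -0.215, 0.001]
contact_force: [-4.2, 1.2, 4.8]
width: 0.0162
grip_force: 59.5
-82.15571042317883
0.07219893138864474 44.666668556138376
```

View pics/s7.png

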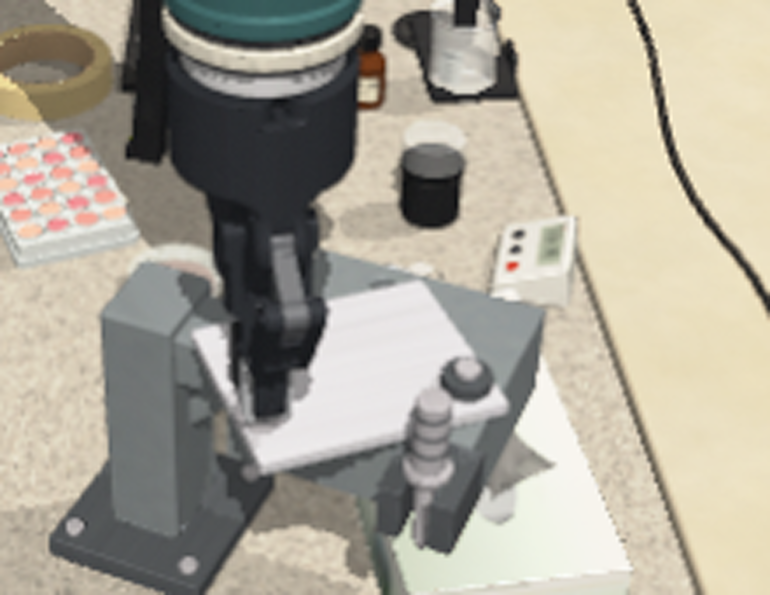

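The side crop shows the lid swung open, with the fingers on the knob at (265,395). The pin stands upright in the bracket at (430,430), and the chord gives a lid angle of 44.7°.

```bash
python3 -c "
from workcell import job_done
print(job_done())"
```

```text
the job is handed in; nothing more can be done
None
```

The pin is parked upright in the bracket notch and released, and I handed the job in at about 14 s with the gripper holding the lid open at about 44.7° (worked out from the arm's motion, not read off the lid itself); the case and counter looked untouched in the last view, and the dust cap was out of frame but nowhere near the arm's path.

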